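# Index the sugar tester's carousel to the next fruit

## Robot

A 6-joint arm with a two-finger parallel gripper is mounted at the origin on a cart in front of the work surface, level with it; the furniture and walls round the work are solid. World frame = base frame: x ahead of the robot, y to its left, z up, the work surface at z = 0. Lengths are in mm, angles in rad, forces in N, time in s.
With the tool pointing down it reaches from about 325 to 875 mm from the base axis. Payload 4.4 kg.
Tool frame: the origin (TCP) lies on the centre line of the jaws, within the pads' length; the fingertips stand ahead of it and the grasp point (between the pads) lies 6 mm ahead of it (ctrl.tcp_to_tips is the z of the fingertips in the tool frame, in mm); z points along the fingers, y is the line along which they close (so a half turn about z gives the same grasp; the last joint's range is limited). The gripper opens to 85 mm and grips with 20 to 120 N. Pads are 22 mm wide; open, the fingers measure 114 mm over their backs; the gripper's body (76 mm by 85 mm) begins 54 mm behind the grasp point. The pads swing forward as they close: fully open they stand 13 mm farther back than shut.
Start: joints at [-1.361, 0.207, 1.542, -0, 1.393, -0.15], TCP at [202.976, -537.985, 256.282] pointing down, gripper open.
Joint ranges: [-2.73, 2.73], [-0.86, 2.22], [0.23, 2.46], [-1.11, 4.25], [0.08, 2.63], [-2.82, 2.82]. Speed limits (rad/s): [2.79, 2.79, 3.14, 3.14, 3.14, 3.14].

## Interface

Orientations are given as a 3x3 rotation matrix whose columns are the frame's x, y, z axes.
In Python, from plant import ctrl, sensors, optics gives the robot as it stands. Calls block until the motion is done:
- ctrl.move_ptp(position, orientation): joint-space move of the TCP to a pose.
- ctrl.move_l(position, rot=None, vel=150, threshold=None): straight line of the TCP; rot=None keeps the orientation; vel is the mean speed in mm/s. With threshold (N) it stops when the force on the tool has changed by that much, and returns True; else False.
- ctrl.set_joints(angles): joint-space move.
- ctrl.gripper_to(opening, force=None): finger opening in mm; force is the grip in N (None keeps the last); returns when the fingers have stopped.
- ctrl.hold(seconds).
- ctrl.solve_ik(position, orientation): joint angles nearest the present ones, or None.
- sensors.read_state(): the state.
- optics.grab_frame(name): name is "side" or "top" or "wrist"; returns (picture, depth): 480x640x3 uint8, red, green, blue; 480x640 float32, mm along the optical axis (not along the pixel's ray), 0 where there is no reading.
- optics.camera_params(name): a dict with "mtx" (3x3 intrinsics, pixels), "R" (3x3) and "t" (3): a world point X has camera coordinates R X + t; the wrist camera has in their place "T_tool_cam" (4x4, takes a point from camera to tool coordinates, whose origin is the TCP and whose axes are the flange's). Camera axes: x right, y down, z forward; pixel columns grow to the right and rows downward; lengths in mm; the calibration is good to about 2 mm. The wrist camera is an equidistant fisheye: a pixel r from the principal point sees the ray r / f radians off the axis. A picture is of the moment at which its call begins: read the wrist's pose just before it. camera_params takes no time and is no camera call.
A pose or a line that the arm cannot do raises ctrl.MotionError and nothing moves.
- ctrl.finish_job(): hands the job in; it is judged then, once.
The state is a dict: "t": time; "q": joint angles; "qvel": joint speeds; "tau": joint torques, N m; "eef_pos": TCP position; "eef_rot": TCP orientation; "force": force on the tool from outside, world axes, zero at the start; "wrist_torque": the same for the moment, N m; "grip_width": finger opening in mm; "grasp_force": force on a finger pad.
Only numpy, scipy, OpenCV 4.12 (cv2) and the standard library are available. Lean on these libraries where they do the work, as an engineer would, in place of code of your own. Each camera call takes 0.05 s, during which the arm holds its last target. There are 200 camera calls.

## Task

The fruit under the sugar tester's reading head has been read: bring the next one under it. With a fingertip press the orange index plunger in and, with it pressed, push the carousel clockwise as seen from above (the plunger travels towards your left) to the very next hole; let the plunger spring fully up into that hole so the carousel is locked, and take the hand away. Leave every fruit sitting in its cup and the things round about where they are.

Things in the scene. Friction and masses are not known exactly. Their poses are not given: they have to be found in the camera images.
- tester: sugar tester on a fixed round white base, 360 mm across; on it an aluminium index plate, a fixed centre column (34 mm across) and a white reading head over the rear cup (lens barrel's underside 118 mm, head's top 202 mm above the conveyor). Origin: on the conveyor at the turning axis; z up; x points from the axis to the reading head, so the plunger side is -x. Its place and yaw vary
- carousel (a joint): angle of the grey carousel (230 mm disc, six cups) about the upright centre axis, rad; 0 = start hole, grows clockwise seen from above; holes are 60 degrees apart, so 1.047 = next hole. It turns with about 1 N at the plunger and stays where it is left. Locked, it has about 0.01 rad of play
- plunger (a joint): how far the orange button is pressed in, m: 0 = fully up (in a hole, locked), 0.014 = bottom stop. The carousel turns freely from 0.010 on (the pin's nose is tapered: from about 0.006 a firm push cams it out). Spring 4 N at 0, 9 N at the stop. Let go between holes, it stays down at 0.0093 under the plate; within about 3 mm of a hole it springs up by itself and centres the carousel
- plunger_top (a point): centre of the button's flat top, 47 mm across, 86 mm above the conveyor when up; moves with button and carousel, 150 mm from the axis. An aluminium guard collar on the carousel's arm surrounds it (inside 50, outside 58 mm across, rim 1 mm below the unpressed top), so a fingertip pressing the button in stands inside the collar and can push the carousel by the collar's wall
- start_hole (a point): the hole of the fixed index plate in which the plunger stands at the start; 150 mm from the axis, on the plate's top 44 mm above the conveyor
- next_hole (a point): the next hole clockwise as seen from above (towards the robot's left along the front), on the plate's top 44 mm above the conveyor; 150 mm from the axis; each hole is a dark 16 mm hole in a bright 25 mm steel bush, in the dark slot of the plate
- fruit_1: orange persimmon, 58 mm across, 50 mm high, loose in a cup of the carousel; origin at the centre of its underside; its top is 106 mm above the conveyor
- cup_1 (a point): middle of the floor of the soft black cup that holds fruit_1, 75 mm from the axis, 56 mm above the conveyor; rim 10 mm high; turns with the carousel
- fruit_2: orange persimmon, 58 mm across, 50 mm high, loose in a cup of the carousel; origin at the centre of its underside; its top is 106 mm above the conveyor
- cup_2 (a point): middle of the floor of the soft black cup that holds fruit_2, 75 mm from the axis, 56 mm above the conveyor; rim 10 mm high; turns with the carousel
- fruit_3: orange persimmon, 58 mm across, 50 mm high, loose in a cup of the carousel; origin at the centre of its underside; its top is 106 mm above the conveyor
- cup_3 (a point): middle of the floor of the soft black cup that holds fruit_3, 75 mm from the axis, 56 mm above the conveyor; rim 10 mm high; turns with the carousel
- fruit_4: orange persimmon, 58 mm across, 50 mm high, loose in a cup of the carousel; origin at the centre of its underside; its top is 106 mm above the conveyor
- cup_4 (a point): middle of the floor of the soft black cup that holds fruit_4, 75 mm from the axis, 56 mm above the conveyor; rim 10 mm high; turns with the carousel
- fruit_5: orange persimmon, 58 mm across, 50 mm high, loose in a cup of the carousel; origin at the centre of its underside; its top is 106 mm above the conveyor
- cup_5 (a point): middle of the floor of the soft black cup that holds fruit_5, 75 mm from the axis, 56 mm above the conveyor; rim 10 mm high; turns with the carousel
- fruit_6: orange persimmon, 58 mm across, 50 mm high, loose in a cup of the carousel; origin at the centre of its underside; its top is 106 mm above the conveyor
- cup_6 (a point): middle of the floor of the soft black cup that holds fruit_6, 75 mm from the axis, 56 mm above the conveyor; rim 10 mm high; turns with the carousel
- refractometer: black and white hand refractometer lying in front, 154 x 33 x 33 mm; origin at the centre of its underside. Not part of the job
- tally_counter: white round tally counter, 41 x 48 x 32 mm, lying in front; origin at the centre of its underside. Not part of the job
- bin_green: small open green parts bin, 89 x 126 x 48 mm, front left; origin at the centre of its underside. Not part of the job
- label_roll: roll of round seals lying flat front right, 104 mm across, 40 mm high; origin at the centre of its underside. Not part of the job

How it is judged:
By the outcome, as a careful person would: the job done as asked, in the order asked, and still so for the second after the job is handed in, with the robot touching nothing.
It also fails if it takes over 48 s, if anything falls off the work surface, if the arm or the gripper's body presses on something with over 40 N, if the wrist force passes 120 N, or if a joint passes its speed limit or range.

## Working session

There is one attempt and no reset: what is moved stays moved. The work goes in short steps, each a Python script; the robot and the scene stay as the last script left them, time stands still between calls to the robot, and variables do not carry over. Pictures are saved under pics/ and viewed, at most 10 in all, crops included, and the job is handed in when it is done.

```bash
mkdir -p pics; ls; python3 - <<'E'
from plant import ctrl,sensors,optics
import cv2,numpy as np
print(ctrl.tcp_to_tips, sensors.read_state())
for n in("top","side"):
    p,d=optics.grab_frame(n); cv2.imwrite(f"pics/{n}0.png",p[:,:,::-1]); np.save(f"{n}_d.npy",d)
    print(optics.camera_params(n))
E
```

```text
pics
25.0 {'t': 0.0, 'q': array([-1.36050557e+00,  2.07445878e-01,  1.54298885e+00,  1.50659139e-05,
        1.39348992e+00, -1.50500089e-01]), 'qvel': array([ 0.00022214,  0.00054773, -0.0019953 , -0.00208059, -0.00025247,
        0.00088605]), 'tau': array([ 1.32244918e-04, -3.83039367e+01, -2.91591793e+01, -2.23506681e-04,
        1.06871990e-02, -1.83578908e-05]), 'eef_pos': array([ 202.82631627, -537.27842709,  255.09444991]), 'eef_rot': array([[ 9.35618965e-01,  3.53011231e-01, -4.72287930e-04],
       [ 3.53011359e-01, -9.35616249e-01,  2.28371911e-03],
       [ 3.64298233e-04, -2.30341392e-03, -9.99997281e-01]]), 'force': array([-0.32501569, -0.455177  , -0.17314445]), 'wrist_torque': array([-0.04190891, -0.02312199, -0.03907194]), 'grasp_force': 0.0, 'grip_width': 85.40524370316841}
{'mtx': array([[478.13442847,   0.        , 317.68628867],
       [  0.        , 478.13442847, 243.95210142],
       [  0.        ,   0.        ,   1.        ]]), 'R': array([[-0.02523186, -0.99955135,  0.0161387 ],
       [-0.99106728,  0.0228964 , -0.13138268],
       [ 0.13095422, -0.01930957, -0.99120035]]), 't': array([181.12245926, 518.92363074, 913.0243151 ])}
{'mtx': array([[446.01536273,   0.        , 322.0981861 ],
       [  0.        , 446.01536273, 234.57450292],
       [  0.        ,   0.        ,   1.        ]]), 'R': array([[-0.99710826, -0.07556067, -0.00810531],
       [-0.04411809,  0.66240827, -0.74784282],
       [ 0.06187653, -0.74532266, -0.66382635]]), 't': array([ 543.49180813,  -31.33483472, 1233.2610392 ])}
```

View pics/top0.png

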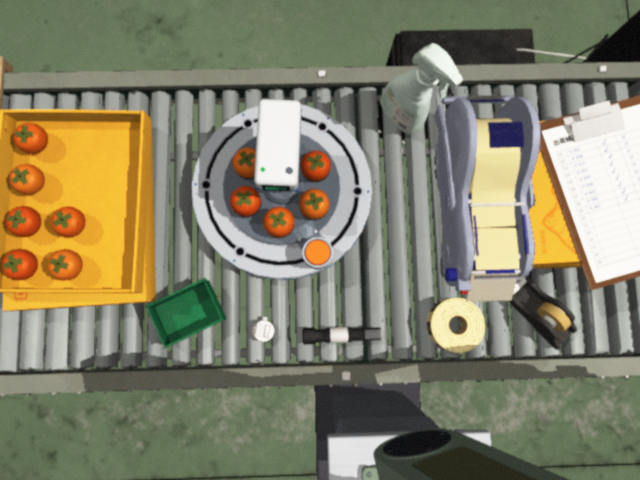

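View pics/side0.png

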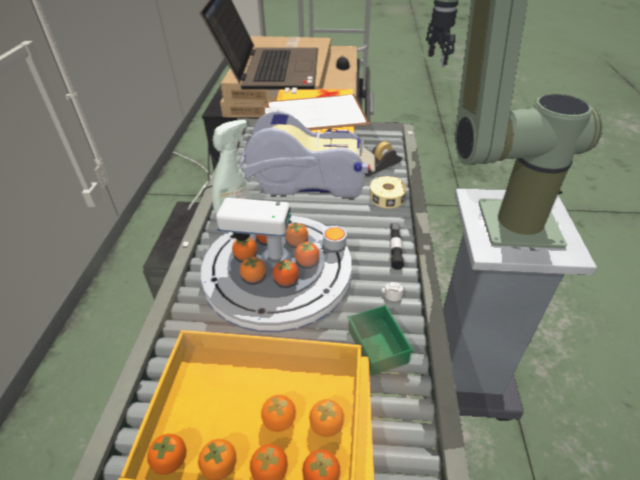

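The top view shows the orange button at about (317,252). Free holes are near (206,184), (239,251), (247,124), (322,126) and (357,190), and the next hole is (239,251). The side view shows the same layout, with the front side clear.

```bash
cat >h.py <<'E'
from plant import ctrl,sensors,optics
import cv2,numpy as np
from scipy.optimize import least_squares
def ray_plane(uv,z,n="top"):
    c=optics.camera_params(n); R,t=c["R"],c["t"]; o=-R.T@t
    d=R.T@np.linalg.inv(c["mtx"])@np.array([uv[0],uv[1],1.]); return (o+d*(z-o[2])/d[2])[:2]
def button(p,roi=(200,370,205,290)):
    x0,x1,y0,y1=roi; h=cv2.cvtColor(p[y0:y1,x0:x1],cv2.COLOR_RGB2HSV)
    m=cv2.inRange(h,(5,180,150),(16,255,255)); n,l,s,c=cv2.connectedComponentsWithStats(m)
    return [(c[i]+[x0,y0],s[i]) for i in range(1,n) if s[i][4]>40]
def holes(p):
    g=cv2.cvtColor(p,cv2.COLOR_RGB2GRAY).astype(float); out=[]
    for u,v in [(206,184),(239,251),(247,124),(322,126),(357,190)]:
        w=g[v-6:v+7,u-6:u+7]; w=np.clip(70-w,0,None); yy,xx=np.mgrid[v-6:v+7,u-6:u+7]
        out.append((w.sum(),(w*xx).sum()/w.sum(),(w*yy).sum()/w.sum()))
    return np.array(out)
E
python3 - <<'E'
from h import *
p=cv2.imread("pics/top0.png")[:,:,::-1].copy()
H=holes(p); print(H.round(1)); W=np.array([ray_plane(h[1:],44) for h in H]); print(W.round(1))
# axis + rotation with R=150, 60deg grid ; order by angle
s=least_squares(lambda c:np.hypot(*(W-c).T)-150,W.mean(0)); print(s.x,s.fun.round(1), np.degrees(np.arctan2(*(W-s.x).T[::-1])).round(1))
for c,st in button(p): b=ray_plane(c,86); print(c,st,b,np.hypot(*(b-s.x)),np.degrees(np.arctan2(*(b-s.x)[::-1])))
E
```

```text
[[1732.   205.7  184.2]
 [1404.   239.1  250.6]
 [1281.   247.1  123.3]
 [1199.   322.2  126.4]
 [1236.   357.2  190.6]]
[[646.  387.5]
 [512.1 322. ]
 [770.3 304.9]
 [760.9 153.6]
 [626.8  87.5]]
[636.27412834 237.49465552] [ 0.3  0.2 -0.   0.2  0.3] [ 86.3 145.8  26.7 -33.9 -93.6]
[246.62025316 207.96835443] [ 34   0  26   8 158] [587.42254504 301.427022  ] 80.46008124805546 127.38393301048472
[316.33165829 209.92462312] [104   0  25  12 199] [580.80582317 170.48345636] 86.98984820910248 -129.616148605252
[280.03663793 221.2262931 ] [ 66   2  28  28 464] [560.72258879 239.06988475] 75.56795931753237 178.80557150135323
[317.28953229 251.94654788] [106  35  24  24 449] [501.12641996 170.68122401] 150.76119431325876 -153.6934333731978
```

```bash
cat >>h.py <<'E'
C=np.array([636.3,237.5]); A0=np.radians(-153.75)
def pose(a,off=0.,r=150.):
    """a: carousel angle clockwise; off: lead (mm) along travel; yaw turns with the carousel"""
    th=A0-a; rad=np.array([np.cos(th),np.sin(th)]); tan=np.array([rad[1],-rad[0]]) # clockwise
    y=np.array([-tan[0],-tan[1],0]); z=np.array([0,0,-1.]); R=np.c_[np.cross(y,z),y,z]
    return C+r*rad+off*tan, R
E
python3 - <<'E'
from h import *
ctrl.gripper_to(0,20); print(ctrl.tcp_to_tips)
q=ctrl.solve_ik
for a in (0,1.047):
    xy,R=pose(a); print(xy,ctrl.solve_ik([*xy,110.],R))
xy,R=pose(0); ctrl.move_ptp([*xy,190.],R); ctrl.move_l([*xy,130.],vel=100)
s=sensors.read_state(); print(s["t"],s["q"],s["eef_pos"],s["grip_width"],s["force"])
p,_=optics.grab_frame("side"); cv2.imwrite("pics/s1.png",cv2.resize(p[180:320,200:440],None,fx=3,fy=3)[:,:,::-1])
p,_=optics.grab_frame("wrist"); cv2.imwrite("pics/w1.png",p[:,:,::-1])
E
```

```text
25.0
[501.76908877 171.15669647] [ 1.65411720e-01  2.82782011e-01  1.77921658e+00 -4.44089210e-16
  1.07959406e+00  1.27805912e+00]
[511.56309755 320.81089465] [ 4.16877935e-01  4.19312714e-01  1.58989784e+00 -4.44089210e-16
  1.13238210e+00  2.57652533e+00]
4.3417 [1.65284098e-01 2.53718156e-01 1.76647829e+00 2.91773209e-07
 1.12066579e+00 1.27802348e+00] [502.21634947 171.16369872 130.33814807] 0.2588598762658893 [-0.05144499 -0.42588284  0.92387675]
```

View pics/s1.png

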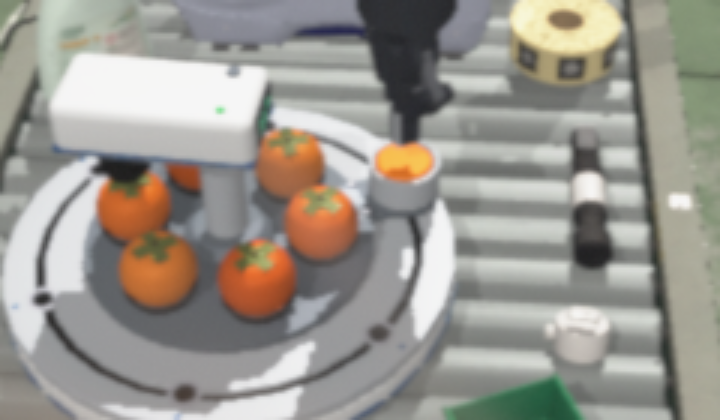

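View pics/w1.png

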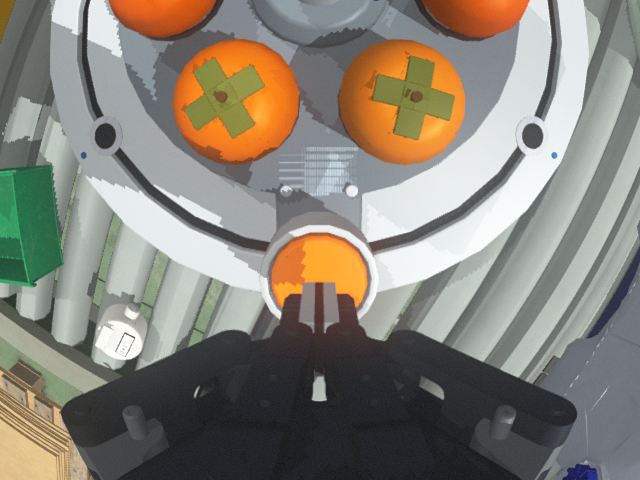

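Both views show the closed fingers laterally centred over the button: wrist button at (320,275), fingers at (320,290). Now press.

```bash
python3 - <<'E'
from h import *
S=sensors.read_state; ctrl.hold(.3); f0=S()["force"]; np.save("f0.npy",f0)
xy,R=pose(0)
hit=ctrl.move_l([*xy,104.],vel=15,threshold=2.5); s=S(); print(hit,s["eef_pos"],s["force"]-f0,s["t"])
z=s["eef_pos"][2]
for d in (4,8,11,12):
    ctrl.move_l([*xy,111.5-d],vel=25); ctrl.hold(.15); s=S(); print(d,s["eef_pos"],s["force"]-f0,s["t"])
E
```

```text
True [501.74296657 171.14853859 110.24286732] [0.34436119 0.64115719 5.14384098] 5.95
4 [501.94491548 171.20275311 107.73338289] [-0.86284729 -0.11974328  6.23264518] 6.35
8 [501.99731936 171.20429208 103.88527722] [-1.06091164 -0.23476197  7.22235398] 6.8083
11 [501.99239714 171.1583206  101.01524283] [-1.34480967  0.19801682  7.58752689] 7.225
12 [502.00907584 171.21505452 100.11677377] [-1.51150783  0.80062639  8.48899248] 7.625
```

```bash
python3 - <<'E'
from h import *
S=sensors.read_state; f0=np.load("f0.npy"); Z=98.7
xy,R=pose(0); ctrl.move_l([*xy,Z],vel=20); ctrl.hold(.15); s=S(); print(s["eef_pos"],s["force"]-f0)
for k in range(1,7):   # lead against the leading wall, then first 15 deg
    a=np.radians(2.5*k); xy,R=pose(a,min(8,2*k)); ctrl.move_l([*xy,Z],R,vel=35)
    s=S(); th=A0-a; tan=np.array([np.sin(th),-np.cos(th)]); f=s["force"]-f0
    print(k,s["eef_pos"].round(1),"fz %.1f ftan %.1f"%(f[2],f[:2]@tan),s["t"])
p,_=optics.grab_frame("side"); cv2.imwrite("pics/s2.png",cv2.resize(p[180:320,200:440],None,fx=3,fy=3)[:,:,::-1])
E
```

```text
[502.00634853 171.20312119  99.3475247 ] [-1.56571027  0.29507741  8.68544489]
1 [498.4 179.2  99.4] fz 8.7 ftan 1.1 8.4167
2 [495.3 187.2  99.4] fz 9.0 ftan 0.6 8.8083
3 [492.7 195.4  99.4] fz 8.1 ftan 1.3 9.2
4 [490.6 203.7  99.5] fz 8.2 ftan 0.4 9.5917
5 [489.2 210.1  99.5] fz 8.0 ftan 0.6 9.925
6 [488.1 216.6  99.5] fz 8.5 ftan 0.6 10.2583
```

View pics/s2.png

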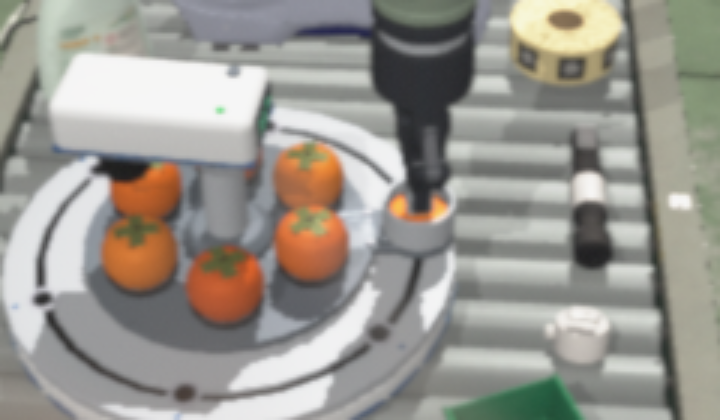

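The carousel is turning with the finger in the collar (collar at (420,215) in the crop). Continue to about 50° and look with the wrist camera.

```bash
python3 - <<'E'
from h import *
S=sensors.read_state; f0=np.load("f0.npy"); Z=98.7
for d in range(18,49,3):
    a=np.radians(d); xy,R=pose(a,8); ctrl.move_l([*xy,Z],R,vel=40)
    s=S(); th=A0-a; tan=np.array([np.sin(th),-np.cos(th)]); f=s["force"]-f0
print(d,s["eef_pos"].round(1),"fz %.1f ftan %.1f"%(f[2],f[:2]@tan),s["t"],s["q"][5])
p,_=optics.grab_frame("wrist"); cv2.imwrite("pics/w3.png",p[:,:,::-1])
p,_=optics.grab_frame("top"); cv2.imwrite("pics/t3.png",cv2.resize(p[90:290,180:390],None,fx=2.8,fy=2.8)[:,:,::-1])
E
```

```text
48 [500.9 301.5  99.9] fz 7.6 ftan 1.8 14.1583 2.3434447776468934
```

View pics/w3.png

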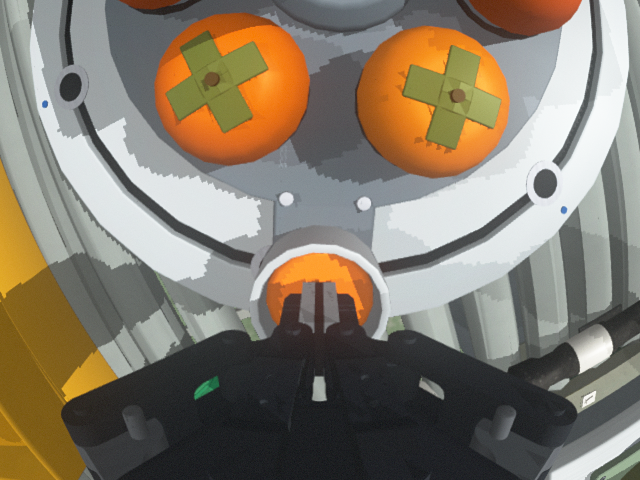

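View pics/t3.png

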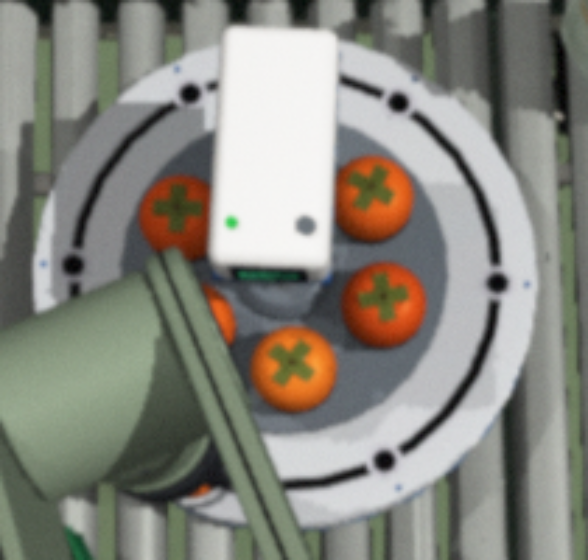

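Collar centre (321,295) is still centred on the fingers (320), so there is no slip and the finger angle is the carousel angle (~51°). The fruits are in their cups. Finish to 60° and lift.

```bash
python3 - <<'E'
from h import *
S=sensors.read_state; f0=np.load("f0.npy"); Z=98.
def ang(s): v=s["eef_pos"][:2]-C; return np.degrees((A0-np.arctan2(v[1],v[0]))%(2*np.pi))
xy,R=pose(np.radians(51.2)); ctrl.move_l([*xy,Z],R,vel=20); ctrl.hold(.2); s=S(); print(ang(s),s["eef_pos"],s["force"]-f0)
for d in (54,57,59,60):
    xy,R=pose(np.radians(d)); ctrl.move_l([*xy,Z],R,vel=25)
ctrl.hold(.3); s=S(); print(ang(s),s["eef_pos"],s["force"]-f0,s["q"][5],s["t"])
p,_=optics.grab_frame("wrist"); cv2.imwrite("pics/w4.png",p[:,:,::-1])
E
```

```text
51.594943609977996 [501.20881949 301.48700171  99.21672103] [ 0.1459447  -0.17785312  9.20462462]
60.504036640433824 [512.66693494 321.69150665  99.38379352] [-0.01208761  0.17563722  8.33583761] 2.576792379953915 16.5333
```

View pics/w4.png

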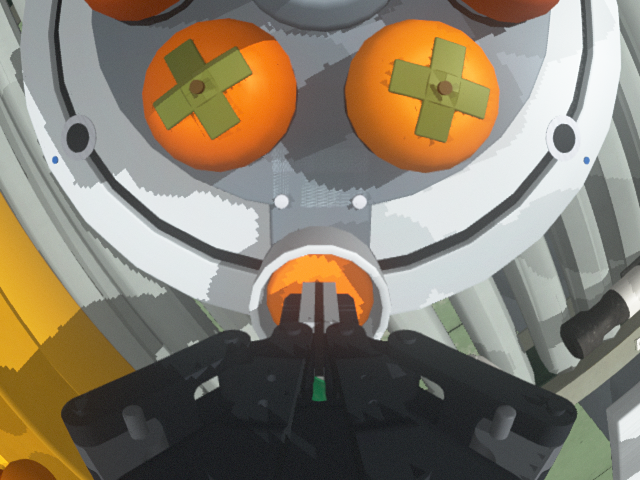

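Neighbouring holes at (78,137) and (564,138) sit symmetrically about the collar centre (320,295), so the carousel is aligned. Release.

```bash
python3 - <<'E'
from h import *
S=sensors.read_state; f0=np.load("f0.npy")
xy=S()["eef_pos"][:2]
for z in (103,106,108.5,110,112,116):
    ctrl.move_l([*xy,float(z)],vel=15); ctrl.hold(.1); s=S(); print(s["eef_pos"].round(1),(s["force"]-f0).round(1))
ctrl.move_l([*xy,200.],vel=120)
q=s["q"].copy(); ctrl.move_l([400.,250.,260.],vel=120)
p,_=optics.grab_frame("wrist"); cv2.imwrite("pics/w5.png",p[:,:,::-1])
p,d=optics.grab_frame("side"); cv2.imwrite("pics/s5.png",cv2.resize(p[170:320,190:430],None,fx=3,fy=3)[:,:,::-1]); np.save("d5.npy",d)
c=optics.camera_params("side"); d0=np.load("side_d.npy"); 
def top(p,d):
    m=cv2.inRange(cv2.cvtColor(p,cv2.COLOR_RGB2HSV),(5,150,120),(22,255,255)); n,l,s_,ce=cv2.connectedComponentsWithStats(m)
    for i in range(1,n):
        u,v=ce[i]
        if 40<s_[i][4]<900 and 190<u<430 and 200<v<320:
            Z=np.median(d[l==i]); X=c["R"].T@(np.linalg.inv(c["mtx"])@[u,v,1]*Z-c["t"]); print(s_[i][4],ce[i].round(),X.round(1))
top(cv2.imread("pics/side0.png")[:,:,::-1].copy(),d0); print(); top(p,d); print(S()["t"])
E
```

```text
[513.  322.2 103.7] [-0.9 -0.2  7.5]
[513.  322.1 106.5] [ 0.1 -0.2  5.8]
[512.8 321.9 108.6] [0.1 1.2 5.2]
[512.6 321.6 109.9] [0.5 0.8 4.6]
[512.  321.3 111.2] [0.4 0.2 0.9]
[512.7 321.7 116.1] [-0.1 -0.4  0.6]
137 [299. 233.] [585.6 190.6  98.6]
161 [334. 233.] [501.7 174.7  86.9]
42 [262. 238.] [675.6 197.   81.2]
717 [248. 261.] [685.5 295.2 102. ]
225 [305. 253.] [563.  259.3  97.5]
382 [285. 274.] [600.2 322.4  94. ]

120 [299. 232.] [584.4 189.3  99.6]
42 [262. 238.] [675.4 197.5  81.7]
726 [248. 260.] [685.8 294.1 102.4]
240 [305. 254.] [562.5 259.   96.9]
387 [285. 274.] [600.1 322.3  93.5]
21.6083
```

View pics/s5.png

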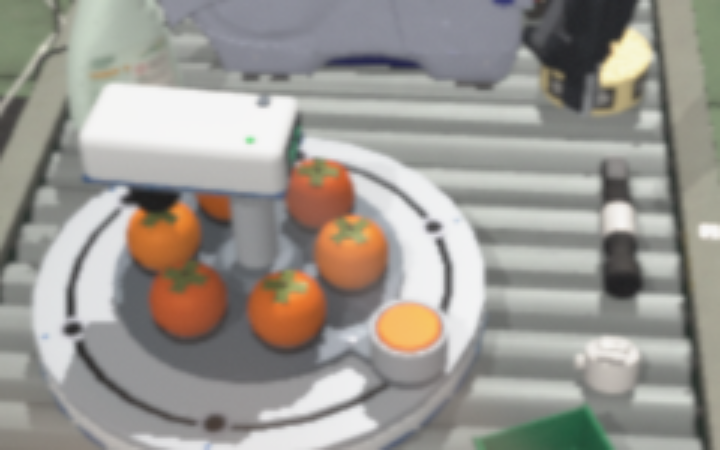

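The button sits flush with the collar rim at about (408,328). The spring followed the finger all the way up, with 4.6 N just before contact was lost. All six fruits are in their cups and nothing around has moved.

```bash
python3 -c "
from plant import ctrl
print(ctrl.finish_job())"
```

```text
the job is handed in; nothing more can be done
None
```

The carousel is one hole further clockwise with the plunger sprung fully up and locked in that hole, every fruit is in its cup, the hand is clear, and the job was handed in at about 22 s on the robot's clock.

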